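Free the adjustable stop: roll its knurled collar loose, then push the bar home

ROBOT

A 6-joint arm with a two-finger parallel gripper is mounted at the origin on a cart in front of the work surface, level with it; the furniture and walls round the work are solid. World frame = base frame: x ahead of the robot, y to its left, z up, the work surface at z = 0. Lengths are in m, angles in rad, forces in N, time in s.
With the tool pointing down it reaches from about 0.4 to 0.825 m from the base axis. Payload 7 kg.
Tool frame: the origin (TCP) lies where the fingers leave the gripper's body, on its centre line; the fingertips stand 66 mm ahead of it and the grasp point (between the pads) lies 47 mm ahead of it (arm.grip_point_offset is the distance from the TCP to the grasp point, in m); z points along the fingers, y is the line along which they close (so a half turn about z gives the same grasp; the last joint's range is limited). The gripper opens to 88 mm and grips with 3 to 60 N. Pads are 19 mm wide; open, the fingers measure 130 mm over their backs; the gripper's body (78 mm by 193 mm) begins 47 mm behind the grasp point.
Start: joints at [-0.88, 0.359, 0.012, 0, -1.224, -0.288], TCP at [0.265, -0.621, 0.292] pointing down, gripper open.
Joint ranges: [-3.07, 3.07], [-1.43, 2.12], [-1.02, 1.25], [-3.03, 1.67], [-3.05, -0], [-3.03, 3.03]. Speed limits (rad/s): [2.39, 2.39, 3.01, 3.14, 3.14, 3.14].

INTERFACE

Orientations are given as a rotation vector (axis times angle).
In Python, from cell import sensors, cams, arm, spotter gives the robot as it stands.
- The arm moves only by the tool play_rows, never from a script. Its argument "plan" is a list of rows, each a list of 3 entries, a list of its own where there are three numbers: the opening, from 0 (shut) to 1 (fully open), then the shift along the tool's x, y, z in m, then the turn, a rotation vector about the tool's x, y, z in rad. A call has 1 to 20 rows; each row is the pose to reach, as a shift and turn from the pose commanded when the call began, along the tool's axes at that moment; what a row does not reach only later rows make up. A row lasts 1/12 s, in which the tool goes at most 41.7 mm and 7.16 degrees, less where a joint would pass 70% of its speed; a pose out of reach is approached as far as the arm can. A call with a gripper value outside its range is refused whole. The fingers move at their own pace and stop on an object; "squeeze" is the grip in N (left out, the last holds). Time passes only in rows, so rows that repeat a pose let the fingers close. It gives the time, the measured TCP pose, the force, the opening and the grip force at its end, in the units of the state.
- sensors.state(): the state, without advancing time (a new reading comes with each control period).
- cams.get_image(name): name is "scene" or "top" or "wrist"; returns the picture (400x640x3 uint8, red, green, blue); there is no depth.
- cams.get_calibration(name): a dict with "mtx" (3x3 intrinsics, pixels), "k1" (the pictures are not rectified: a ray, as slopes to the right and down, at radius r is drawn at 1 + k1 r^2 times it, then the intrinsics apply), "R" (3x3) and "t" (3): a world point X has camera coordinates R X + t; the wrist camera has in their place "mount" (4x4, takes a point from camera to tool coordinates, whose origin is the TCP and whose axes are the flange's). Camera axes: x right, y down, z forward; pixel columns grow to the right and rows downward; lengths in m; the calibration is good to about 2 mm. A picture is of the moment at which its call begins: read the wrist's pose just before it. get_calibration takes no time and is no camera call.
- arm.job_done(): hands the job in; it is judged then, once.
Trained networks look in the newest picture that a camera, given by its name, has taken for a name from the list of things; names that differ only in an ending like _2 or _b are one class to them, and where a whole thing is asked for, a point or a joint stands for the part that bears it (a point fixed in the world has none). Each returns a list of dicts, best first, with "conf" (0 to 1); they miss things now and then, are a little off and sometimes report something else, mostly with a low value. They report only what shows in the picture. A call takes as long as a camera call.
- spotter.search_frame(camera, target): "centre" ([column, row] in pixels, amid what is visible of it).
- spotter.regions_of(camera, target): "pixels" (400x640 bool, what is visible of it) and "centre" ([column, row] in pixels, amid what is visible of it).
- spotter.landmark_of(camera, target): "centre" ([column, row] in pixels: a listed point, or the origin of a listed thing).
The state is a dict: "clock": time; "joints": joint angles; "qvel": joint speeds; "joint_efforts": joint torques, N m; "ee_pos": TCP position; "eef_rot": TCP orientation; "contact_force": force on the tool from outside, world axes, zero at the start; "ft_torque": the same for the moment, N m; "gripper_width": finger opening in m; "gripper_force": force on a finger pad.
Only numpy, scipy, OpenCV 4.12 (cv2) and the standard library are available. Lean on these libraries where they do the work, as an engineer would, in place of code of your own. Each camera call takes 0.05 s, during which the arm holds its last target. There are 200 camera calls.

TASK

Loosen the adjustable stop on the bench: with a fingertip against the knurled rim of its locking collar, roll the collar anticlockwise (seen from above) until the black index line on its top has come round to the fixed beak in the middle for the second time, and leave it there. Then push the end block of the stop bar in, until it sits home against the base plate. Only touch and push: grip and lift nothing, do not shift the bar before the collar is loose, and leave the loose tools and parts where they lie.

Things in the scene. Friction and masses are not known exactly. Their poses are not given: they have to be found in the camera images.
- stop_base: Adjustable stop, fixed to the bench: grey base plate 120 (x) x 190 (y) x 12 mm with a vertical stud in the middle that carries the collar. Origin: centre of the plate's underside, on the bench top, below the collar's axis; z up. Under the collar is a sleeve of radius 19 mm; cheeks, bar and screws end 24 mm above the bench, so the way round the collar above 49 mm is free.
- beak (a point): Tip of the fixed beak on the dark steel cap (radius 15 mm, 73 to 81 mm above the bench) in the middle of the collar. The beak points along -x of the stop's frame; its tip is 26 mm from the axis. It does not turn.
- collar (a joint): Turn of the knurled locking collar in rad, growing anticlockwise seen from above (loosening). 0: fully tight (hard stop), index line at the beak; the line is there again at 6.283 (first time) and 12.566 (second time: loosened). Starts 0.4 to 2.2 rad past the beak. It turns on past 12.566 with no stop. Needs about 0.06 N m (1.3 N along the rim); stays where it is left; does not rise.
- collar_top (a point): Centre of the collar's top face, on its axis, 73 mm above the bench. The collar is a steel disc of radius 46 mm with 30 upright ridges on its rim (outer radius 48 mm), from 49 to 73 mm above the bench. Behind it a shelf board overhangs the bench 0.26 to 0.30 m up, its front edge at about x = 0.68 m from the robot's base: stay low or on the near side of the collar to keep the wrist clear of it.
- index_line (a point): Middle of the black index line (19 mm long, 4.5 mm wide, radial, from 26 to 45 mm from the axis) on the collar's top face, 35.5 mm from the axis. Turns with the collar.
- bar (a joint): How far the slotted stop bar is drawn out, in m, along -y of the stop's frame: 0 is home (the end block touches the edge of the base plate, a hard stop); it starts 0.030 to 0.055 out. Slides with about 3 N of drag whatever the collar's position, and stays where it is left.
- block_face (a point): Centre of the outer face (facing -y of the stop's frame) of the dark steel end block at the bar's end, 30 mm above the bench: the place to push, along +y of the stop's frame. The block is 60 (x) x 22 (y) mm and reaches from 3 to 46 mm above the bench.
- bearing: Loose bystander: ball bearing 53 x 53 x 15 mm lying flat; origin at the centre of its underside.
- hex_nut: Loose bystander: hexagon nut 24 x 27 x 13 mm; origin at the centre of its underside.
- tape_roll: Loose bystander: roll of black electrical tape 62 x 60 x 19 mm lying flat; origin at the centre of its underside.
- wrench: Loose bystander: open-ended wrench 170 x 31 x 6 mm lying along its x, beyond the end block; origin at the centre of its underside.
- pliers: Loose bystander: red-handled pliers 170 x 62 x 13 mm, lying to the left of the stop; origin at the centre of the underside.
- screwdriver: Loose bystander: green-handled screwdriver 256 x 29 x 29 mm, lying to the right of the stop; origin at the centre of the underside.

How it is judged:
By the outcome, as a careful person would: the job done as asked, in the order asked, and still so for the second after the job is handed in, with the robot touching nothing.
It also fails if it takes over 67 s, if anything falls off the work surface, if the arm or the gripper's body presses on something with over 40 N, if the wrist force passes 120 N, or if a joint passes its speed limit or range.

## Working session

There is one attempt and no reset: what is moved stays moved. The work goes in short steps, Python scripts to look and compute and a tool call to move; the robot and the scene stay as the last step left them, time stands still between calls to the robot, and variables do not carry over. Pictures are saved under pics/ and viewed, at most 10 in all, crops included, and the job is handed in when it is done.

Besides the shell and the picture viewer there is one more tool, called after "Request:" as name([rows], argument=value, ...), one row to a line, values as JSON. play_rows: Moves the arm, as the interface text tells. Its arguments: {"type":"object","properties":{"plan":{"type":"array","items":{"type":"array"}},"squeeze":{"type":"number"}},"required":["plan"]}

```bash
mkdir -p pics; ls
cat > h.py <<'E'
import numpy as np, cv2
from cell import sensors, cams, arm, spotter
from scipy.spatial.transform import Rotation as Ro
def cal(n):
    c=cams.get_calibration(n)
    if 'R' in c: return c,np.array(c['R']),np.array(c['t'])
    s=sensors.state(); M=np.array(c['mount']); T=np.eye(4)
    T[:3,:3]=Ro.from_rotvec(s['eef_rot']).as_matrix(); T[:3,3]=s['ee_pos']
    W=np.linalg.inv(T@M); return c,W[:3,:3],W[:3,3]
def dist(c): return np.array([c['k1'],0,0,0.])
def pix2w(n,p,z):
    c,R,t=cal(n); u=cv2.undistortPoints(np.array([[p]],float),np.array(c['mtx']),dist(c))[0,0]
    d=R.T@np.array([u[0],u[1],1]); o=-R.T@t
    return o+d*(z-o[2])/d[2]
def w2pix(n,X):
    c,R,t=cal(n); return cv2.projectPoints(np.array(X,float).reshape(-1,1,3),cv2.Rodrigues(R)[0],t,np.array(c['mtx']),dist(c))[0][:,0]
def snap(n,f=None):
    im=cams.get_image(n)
    if f: cv2.imwrite('pics/'+f,im[:,:,::-1])
    return im
E
python3 - <<'E'
from h import *
s=sensors.state(); print(s)
for n in ['scene','top']:
    snap(n,n+'0.png')
    for t,z in [('beak',.077),('collar_top',.073),('index_line',.073),('block_face',.03),('stop_base',0),('wrench',0),('pliers',0),('screwdriver',0),('bearing',0),('hex_nut',0),('tape_roll',0)]:
        r=spotter.landmark_of(n,t)
        print(n,t,[(np.round(q['centre']),round(q['conf'],2),pix2w(n,q['centre'],z).round(3)) for q in r[:2]])
E
```

```text
pics
{'clock': 0.0, 'joints': array([-8.79912072e-01,  3.59375663e-01,  1.10576448e-02, -3.60970869e-04,
       -1.22409620e+00, -2.88105388e-01]), 'qvel': array([ 0.00134561, -0.000346  , -0.00147446, -0.00198723,  0.00042691,
        0.00038067]), 'joint_efforts': array([ 4.52547274e-04, -5.82719135e+01,  2.93052649e+01,  6.99710011e+00,
        6.86355546e-03, -1.64143175e-04]), 'ee_pos': array([ 0.26442272, -0.6206344 ,  0.29122738]), 'eef_rot': array([ 6.28133914e-01, -3.07768559e+00, -2.49323950e-03]), 'contact_force': array([-0.37382695,  0.95575576, -0.02451083]), 'ft_torque': array([-0.01932476,  0.01915114,  0.02987511]), 'gripper_force': 0.0, 'gripper_width': 0.08701705567684064}
scene beak [(array([310., 212.]), 0.93, array([ 0.476, -0.017,  0.077]))]
scene collar_top [(array([306., 208.]), 0.72, array([ 0.499, -0.019,  0.073]))]
scene index_line [(array([311., 201.]), 0.59, array([ 0.518, -0.049,  0.073]))]
scene block_face [(array([351., 206.]), 0.79, array([ 0.466, -0.17 ,  0.03 ]))]
scene stop_base [(array([308., 225.]), 0.6, array([ 0.498, -0.022,  0.   ]))]
scene wr
[... 584 characters left out ...]
 -0.015,  0.073]))]
top index_line [(array([310., 210.]), 0.79, array([ 0.515, -0.04 ,  0.073]))]
top block_face [(array([354., 226.]), 0.63, array([ 0.473, -0.169,  0.03 ]))]
top stop_base [(array([303., 221.]), 0.75, array([ 0.495, -0.018,  0.   ]))]
top wrench [(array([396., 231.]), 0.67, array([ 0.459, -0.298,  0.   ]))]
top pliers [(array([180., 217.]), 0.59, array([0.519, 0.358, 0.   ]))]
top screwdriver [(array([455., 209.]), 0.57, array([ 0.522, -0.482,  0.   ]))]
top bearing [(array([342., 192.]), 0.72, array([ 0.583, -0.137,  0.   ]))]
top hex_nut [(array([330., 258.]), 0.39, array([ 0.382, -0.095,  0.   ]))]
top tape_roll [(array([281., 189.]), 0.73, array([0.598, 0.048, 0.   ]))]
```

Run:
```python
import cv2
a=cv2.imread('pics/top0.png');b=cv2.imread('pics/scene0.png')
print(a.shape)
c=cv2.resize(a[150:290,200:420],None,fx=3.6,fy=3.6,interpolation=cv2.INTER_CUBIC);cv2.imwrite('pics/c1.png',c[:600,:800])
cv2.imwrite('pics/b1.png',b)
```

```text
(400, 640, 3)
```

View pics/c1.png

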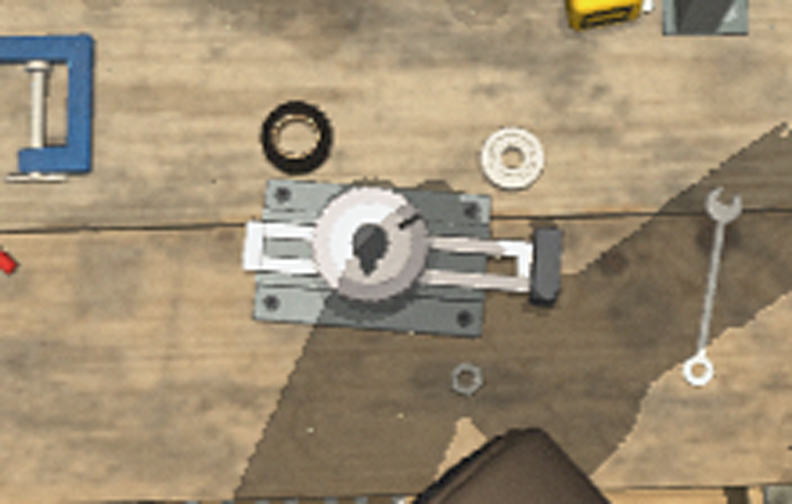

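View pics/b1.png

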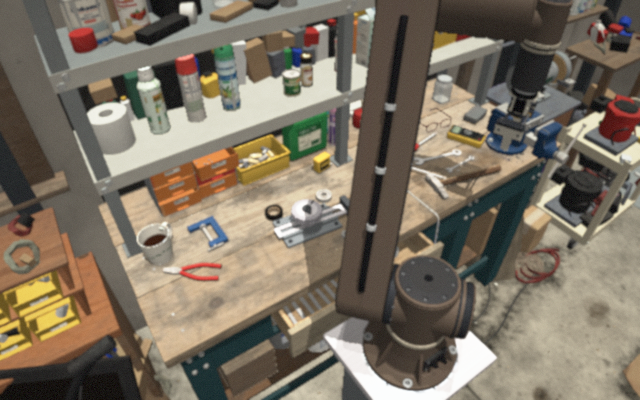

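The top view shows the collar at about (301,217) with the beak pointing down the image (-x). The index line is at upper right (310,210), about 2.1 rad past the beak, and the block is at right (354,226). Next I'll move near the collar for a close look with the wrist camera.

```bash
cat >> h.py <<'E'
def rel(pos,yaw,p0=None,r0=None):
    """world target (tool down; tool y at yaw from world y) -> shift, turn in the tool axes now"""
    s=sensors.state(); p0=s['ee_pos'] if p0 is None else p0
    R0=Ro.from_rotvec(s['eef_rot'] if r0 is None else r0)
    G=Ro.from_euler('z',yaw)*Ro.from_matrix(np.diag([-1.,1,-1]))
    return R0.inv().apply(np.array(pos)-p0).round(4),(R0.inv()*G).as_rotvec().round(4)
E
python3 - <<'E'
from h import *
print(rel([.43,-.02,.27],-.1)); print(np.array(cams.get_calibration('wrist')['mount']).round(3))
E
```

```text
(array([-0.3878,  0.488 ,  0.0222]), array([ 0.    , -0.    ,  0.5028]))
[[-0.001 -0.965 -0.262  0.071]
 [ 1.    -0.001  0.     0.   ]
 [-0.    -0.262  0.965 -0.092]
 [ 0.     0.     0.     1.   ]]
```

Request:
play_rows([
  [0, [-0.388, 0.488, 0.022], [0, 0, 0.503]],
  [0, [-0.388, 0.488, 0.022], [0, 0, 0.503]],
  [0, [-0.388, 0.488, 0.022], [0, 0, 0.503]],
  [0, [-0.388, 0.488, 0.022], [0, 0, 0.503]],
  [0, [-0.388, 0.488, 0.022], [0, 0, 0.503]],
  [0, [-0.388, 0.488, 0.022], [0, 0, 0.503]],
  [0, [-0.388, 0.488, 0.022], [0, 0, 0.503]],
  [0, [-0.388, 0.488, 0.022], [0, 0, 0.503]],
  [0, [-0.388, 0.488, 0.022], [0, 0, 0.503]],
  [0, [-0.388, 0.488, 0.022], [0, 0, 0.503]],
  [0, [-0.388, 0.488, 0.022], [0, 0, 0.503]],
  [0, [-0.388, 0.488, 0.022], [0, 0, 0.503]],
  [0, [-0.388, 0.488, 0.022], [0, 0, 0.503]],
  [0, [-0.388, 0.488, 0.022], [0, 0, 0.503]],
  [0, [-0.388, 0.488, 0.022], [0, 0, 0.503]],
  [0, [-0.388, 0.488, 0.022], [0, 0, 0.503]],
  [0, [-0.388, 0.488, 0.022], [0, 0, 0.503]],
  [0, [-0.388, 0.488, 0.022], [0, 0, 0.503]],
  [0, [-0.388, 0.488, 0.022], [0, 0, 0.503]],
  [0, [-0.388, 0.488, 0.022], [0, 0, 0.503]],
])

```text
clock: 2.87
ee_pos: [0.4299, -0.0211, 0.2702]
eef_rot: [0.16, 3.137, -0.0]
contact_force: [-0.3, -0.3, 0.4]
gripper_width: 0.0004
gripper_force: 0.0
```

```bash
cat >> h.py <<'E'
def look(f=None,n='wrist',ts=('beak','collar_top','index_line','block_face','stop_base')):
    Z=dict(beak=.077,collar_top=.073,index_line=.073,block_face=.03,stop_base=0); out={}
    snap(n,f)
    for t in ts:
        r=spotter.landmark_of(n,t)
        if r: out[t]=pix2w(n,r[0]['centre'],Z[t]); print(n,t,np.round(r[0]['centre'],1),round(r[0]['conf'],2),out[t].round(4))
    return out
E
python3 - <<'E'
from h import *
s=sensors.state(); print(s['clock'],s['ee_pos'],s['eef_rot'],s['qvel'].round(3),s['gripper_width'])
look('w1.png'); look(None,'top')
E
```

```text
2.8667 [ 0.42992272 -0.02107576  0.2702241 ] [ 1.60222844e-01  3.13748094e+00 -1.59513797e-05] [-0.005  0.     0.003  0.     0.002 -0.005] 0.00037609060550980027
wrist beak [332.6 232.2] 0.61 [ 0.4721 -0.0137  0.077 ]
wrist collar_top [203.1 232.8] 0.57 [ 0.4606 -0.1477  0.073 ]
wrist block_face [202.2 233.2] 0.89 [ 0.4762 -0.1684  0.03  ]
wrist stop_base [324.3 226.7] 0.91 [ 0.494  -0.0231  0.    ]
top block_face [353.6 225.4] 0.8 [ 0.4744 -0.1672  0.03  ]
```

View pics/w1.png

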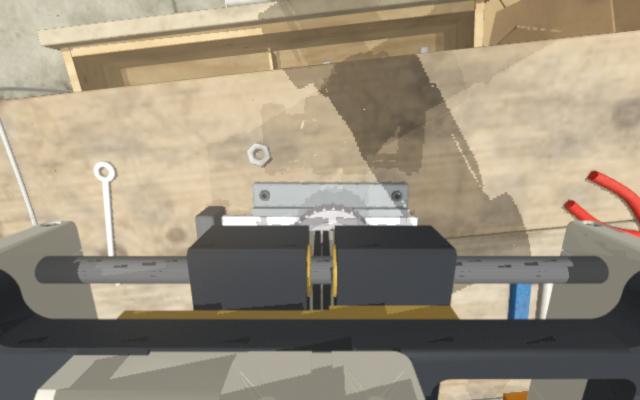

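The wrist view shows the plate at rows 180–230, the block at left (205,220) and the nut at (258,154). The fingers hide the collar. I'll work out a viewing pose and check the apparent finger size.

Run:
```python
from h import *
c=cams.get_calibration('wrist'); M=np.array(c['mount']); print(np.array(c['mtx']).round(0).tolist(),c['k1'])
def pr(X):
    W=np.linalg.inv(M); return cv2.projectPoints(np.array(X,float).reshape(-1,1,3),cv2.Rodrigues(W[:3,:3])[0],W[:3,3],np.array(c['mtx']),dist(c))[0][:,0].round(0)
print('tips',pr([[.0095,-.021,.066],[.0095,.021,.066],[.0095,-.021,0],[.0095,.021,0],[.0095,0,.066]]).tolist())
for x,y,z in [(.5,.08,.25),(.5,.1,.25),(.53,.08,.25),(.53,0,.25),(.5,0,.25),(.5,.1,.2)]:
    # collar at .495,-.018 ; tool x=-world x, yaw ~-.1 ignored
    print((x,y,z),pr([[x-.495,-.018-y,z-.073],[x-.495+.045,-.018-y,z-.073],[x-.495-.045,-.018-y,z-.073]]).tolist())
```

```text
[[297.0, 0.0, 321.0], [0.0, 297.0, 199.0], [0.0, 0.0, 1.0]] -0.005018234172612123
tips [[284.0, 231.0], [358.0, 231.0], [262.0, 300.0], [381.0, 300.0], [321.0, 231.0]]
(0.5, 0.08, 0.25) [[216.0, 192.0], [211.0, 143.0], [220.0, 237.0]]
(0.5, 0.1, 0.25) [[195.0, 192.0], [189.0, 143.0], [200.0, 237.0]]
(0.53, 0.08, 0.25) [[213.0, 160.0], [208.0, 108.0], [218.0, 208.0]]
(0.53, 0, 0.25) [[301.0, 160.0], [300.0, 108.0], [302.0, 208.0]]
(0.5, 0, 0.25) [[302.0, 192.0], [301.0, 143.0], [303.0, 237.0]]
(0.5, 0.1, 0.2) [[168.0, 208.0], [160.0, 149.0], [176.0, 261.0]]
```

Request:
play_rows([
  [0, [-0.095, 0.01, 0.02], [0, 0, 0]],
  [0, [-0.095, 0.01, 0.02], [0, 0, 0]],
  [0, [-0.095, 0.01, 0.02], [0, 0, 0]],
  [0, [-0.095, 0.01, 0.02], [0, 0, 0]],
  [0, [-0.095, 0.01, 0.02], [0, 0, 0]],
  [0, [-0.095, 0.01, 0.02], [0, 0, 0]],
])

```text
clock: 3.97
ee_pos: [0.5252, -0.0196, 0.2499]
eef_rot: [-0.158, -3.137, 0.0]
contact_force: [0.1, -0.2, 0.2]
gripper_width: 0.0008
gripper_force: 0.0
```

Run:
```python
from h import *
s=sensors.state(); print(s['clock'],s['ee_pos'],s['qvel'].round(3))
look('w2.png')
c=cv2.imread('pics/w2.png')[60:240,140:420];cv2.imwrite('pics/w2c.png',cv2.resize(c,None,fx=2.8,fy=2.8,interpolation=2))
```

```text
3.9667 [ 0.52522309 -0.01956607  0.24985955] [ 0.005 -0.025 -0.007  0.001  0.002  0.   ]
wrist beak [319.5 137.5] 0.85 [ 0.4701 -0.0154  0.077 ]
wrist collar_top [321.1 162.8] 0.93 [ 0.4931 -0.0163  0.073 ]
wrist index_line [283.6 188.2] 0.61 [ 0.5133 -0.0534  0.073 ]
wrist block_face [173.6 158.2] 0.9 [ 0.479  -0.1707  0.03  ]
wrist stop_base [320.5 157.7] 0.9 [ 0.498  -0.0174  0.    ]
```

View pics/w2c.png

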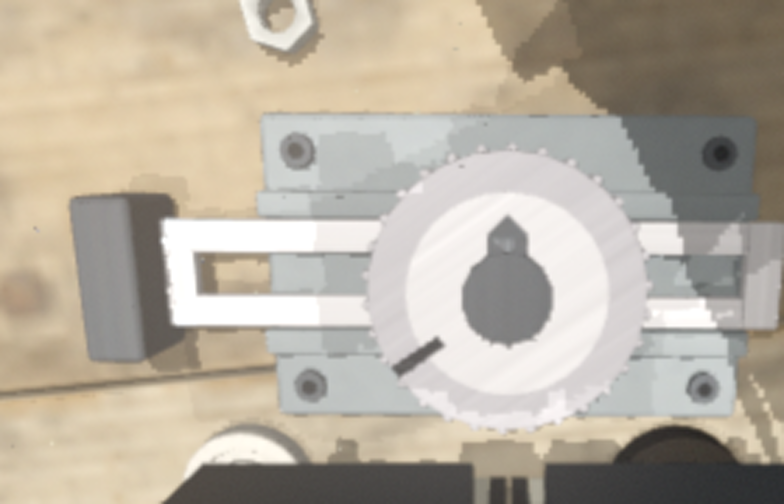

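The wrist view is clear. The collar centre is at (321,163), the beak points up toward the robot, the index line is at about (289,188), and the block is at left (174,158). I'll measure the angle precisely with a rectified patch.

```bash
cat >> h.py <<'E'
def turn(C,n='wrist',im=None,save=None,yaw=-.1):
    """angle of index line past beak, and yaw estimate; C collar centre xy"""
    im=snap(n) if im is None else im
    g=cv2.cvtColor(im,cv2.COLOR_RGB2GRAY)
    a=np.radians(np.arange(0,360,.5)); r=np.arange(.028,.0431,.0005)
    A,Rr=np.meshgrid(a,r)
    X=np.stack([C[0]+Rr*np.cos(A),C[1]+Rr*np.sin(A),np.full(A.shape,.073)],-1)
    p=w2pix(n,X.reshape(-1,3)).astype(np.float32).reshape(A.shape+(2,))
    v=cv2.remap(g,p[...,0],p[...,1],cv2.INTER_LINEAR).astype(float).mean(0)
    b=np.array([np.median(np.take(v,np.arange(i-40,i+41),mode='wrap')) for i in range(720)])
    d=np.clip(b-v-20,0,None); i=d.argmax(); k=np.arange(i-14,i+15); w=np.take(d,k,mode='wrap')
    ang=np.radians((k*w).sum()/w.sum()*.5)
    return ang,(ang-(np.pi+yaw))%(2*np.pi),d.max()
E
python3 - <<'E'
from h import *
im=cv2.imread('pics/w2.png')[:,:,::-1].copy()
g=im.mean(2).astype(np.uint8)
# cap: dark blob in collar; outline
m=(g<125).astype(np.uint8); m[:, :]=m
n,l,st,ce=cv2.connectedComponentsWithStats(m[120:215,275:370])
for i in range(1,n):
    if st[i][4]>30: print(st[i],ce[i]+[275,120])
# yaw from plate screws
for p in [(295,151),(719,153),(310,386),(704,388)]:
    print(pix2w('wrist',(p[0]/2.8+140,p[1]/2.8+60),.014).round(4))
cap=pix2w('wrist',(507/2.8+140,299/2.8+60),.081);bt=pix2w('wrist',(508/2.8+140,215/2.8+60),.081);print(cap,bt)
print('edges collar l r t b',[pix2w('wrist',(x/2.8+140,y/2.8+60),.073).round(4) for x,y in [(368,290),(648,290),(508,150),(508,431)]])
for C in [(.4931,-.0163),(.495,-.0163),(.4931,-.0175)]: print(turn(C,im=im))
E
```

```text
[ 6 61 17 13 64] [288.34375  187.234375]
[ 0.4419 -0.092   0.014 ]
[0.4588 0.0681 0.014 ]
[ 0.5338 -0.1013  0.014 ]
[0.5508 0.0588 0.014 ]
[ 0.49574534 -0.01650994  0.081     ] [ 0.46986177 -0.01358264  0.081     ]
edges collar l r t b [array([ 0.4895, -0.0613,  0.073 ]), array([0.4987, 0.0293, 0.073 ]), array([ 0.4506, -0.0116,  0.073 ]), array([ 0.542 , -0.0208,  0.073 ])]
(np.float64(5.26690554666487), np.float64(2.225312893075077), np.float64(100.16129032258064))
(np.float64(5.219714456388177), np.float64(2.1781218027983837), np.float64(104.06451612903226))
(np.float64(5.2841043612711065), np.float64(2.2425117076813135), np.float64(102.6774193548387))
```

Request:
play_rows([
  [0, [0.02, 0.085, 0.0], [0, 0, 0]],
  [0, [0.02, 0.085, 0.0], [0, 0, 0]],
  [0, [0.02, 0.085, 0.04], [0, 0, 0.005]],
  [0, [0.02, 0.085, 0.08], [0, 0, 0.005]],
  [0, [0.02, 0.085, 0.128], [0, 0, 0.005]],
  [0, [0.02, 0.085, 0.128], [0, 0, 0.005]],
  [0, [0.02, 0.085, 0.128], [0, 0, 0.005]],
  [0, [0.02, 0.08, 0.128], [0, 0, 0.005]],
  [0, [0.02, 0.075, 0.128], [0, 0, 0.005]],
  [0, [0.02, 0.072, 0.128], [0, 0, 0.005]],
  [0, [0.02, 0.071, 0.128], [0, 0, 0.005]],
  [0, [0.02, 0.07, 0.128], [0, 0, 0.005]],
  [0, [0.02, 0.069, 0.128], [0, 0, 0.005]],
  [0, [0.02, 0.068, 0.128], [0, 0, 0.005]],
  [0, [0.02, 0.068, 0.128], [0, 0, 0.005]],
])

```text
clock: 5.52
ee_pos: [0.5127, 0.0501, 0.1224]
eef_rot: [0.165, 3.137, 0.0]
contact_force: [-0.7, 1.1, -0.0]
gripper_width: 0.0005
gripper_force: 0.0
```

Request:
play_rows([
  [0, [0, -0.001, 0], [0, 0, 0]],
  [0, [0, -0.002, 0], [0, 0, 0]],
  [0, [0, -0.002, 0], [0, 0, 0]],
])

```text
clock: 5.77
ee_pos: [0.5124, 0.0481, 0.122]
eef_rot: [-0.165, -3.137, 0.0]
contact_force: [-0.2, -0.6, 1.0]
gripper_width: 0.0006
gripper_force: 0.0
```

Request:
play_rows([
  [0, [0, -0.001, 0], [0, 0, 0]],
  [0, [0, -0.002, 0], [0, 0, 0]],
  [0, [0, -0.003, 0], [0, 0, 0]],
  [0, [0, -0.003, 0], [0, 0, 0]],
])

```text
clock: 6.1
ee_pos: [0.512, 0.045, 0.1221]
eef_rot: [-0.165, -3.137, 0.0]
contact_force: [-0.2, -0.2, 0.6]
gripper_width: 0.0006
gripper_force: 0.0
```

Run:
```python
from h import *
s=sensors.state(); print(s['ee_pos'],s['contact_force'])
c=cams.get_calibration('scene');im=snap('scene','s2.png');snap('top','t2.png')
p=w2pix('scene',[[.495,-.017,.07]])[0];t=w2pix('top',[[.495,-.017,.07]])[0];print(p,t)
f=lambda n,p:cv2.resize(cv2.imread('pics/'+n)[int(p[1])-40:int(p[1])+40,int(p[0])-50:int(p[0])+50],None,fx=4,fy=4,interpolation=2)
cv2.imwrite('pics/st.png',np.hstack([f('s2.png',p),f('t2.png',t)]))
```

```text
[0.51204494 0.04502932 0.12210305] [-0.22767957 -0.19706925  0.56134229]
[306.67225742 210.04907425] [302.22111293 217.54492098]
```

View pics/st.png

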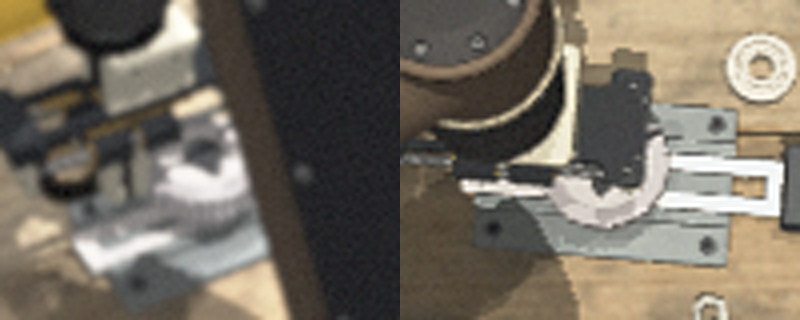

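The left (scene) crop shows the slim fingers just to the left of the collar rim, near contact. I'll keep feeling inward.

Request:
play_rows([
  [0, [0, -0.001, 0], [0, 0, 0]],
  [0, [0, -0.002, 0], [0, 0, 0]],
  [0, [0, -0.003, 0], [0, 0, 0]],
  [0, [0, -0.003, 0], [0, 0, 0]],
])

```text
clock: 6.53
ee_pos: [0.5131, 0.0439, 0.1224]
eef_rot: [0.165, 3.134, 0.005]
contact_force: [1.7, 9.0, -3.9]
gripper_width: 0.0008
gripper_force: 4.5
```

Request:
play_rows([
  [0, [0, -0.001, 0], [0, 0, 0]],
  [0, [0, -0.002, 0], [0, 0, 0]],
  [0, [0, -0.002, 0], [0, 0, 0]],
])

```text
clock: 6.78
ee_pos: [0.514, 0.0432, 0.1226]
eef_rot: [0.164, 3.132, 0.008]
contact_force: [4.6, 13.9, -6.6]
gripper_width: 0.0002
gripper_force: 7.5
```

Request:
play_rows([
  [0, [0.005, 0, 0], [0, 0, 0]],
  [0, [0.01, 0, 0], [0, 0, 0]],
  [0, [0.0145, 0, 0], [0, 0, 0]],
  [0, [0.019, 0, 0], [0, 0, 0]],
  [0, [0.024, 0, 0], [0, 0, 0]],
  [0, [0.029, -0.0005, 0], [0, 0, 0]],
  [0, [0.0335, -0.002, 0], [0, 0, 0]],
  [0, [0.0385, -0.004, 0], [0, 0, 0]],
  [0, [0.0425, -0.0065, 0], [0, 0, 0]],
  [0, [0.0465, -0.009, 0], [0, 0, 0]],
  [0, [0.0505, -0.0125, 0], [0, 0, 0]],
  [0, [0.054, -0.0165, 0], [0, 0, 0]],
  [0, [0.0565, -0.0205, 0], [0, 0, 0]],
  [0, [0.059, -0.0245, 0], [0, 0, 0]],
  [0, [0.061, -0.0295, 0], [0, 0, 0]],
  [0, [0.0625, -0.034, 0], [0, 0, 0]],
  [0, [0.063, -0.039, 0], [0, 0, 0]],
  [0, [0.0635, -0.044, 0], [0, 0, 0]],
])

```text
clock: 8.28
ee_pos: [0.4398, 0.0021, 0.1214]
eef_rot: [-0.167, -3.13, 0.003]
contact_force: [-13.9, 3.9, 11.6]
gripper_width: 0.0002
gripper_force: 7.4
```

Run:
```python
from h import *
s=sensors.state(); print(s['ee_pos'],s['contact_force'])
for n in ('wrist','top','scene'): look('a_%s.png'%n,n,('beak','collar_top','index_line'));print(turn((.4958,-.0165),n,im=cv2.imread('pics/a_%s.png'%n)[:,:,::-1].copy(),yaw=-.105))
```

```text
[0.43984732 0.00212887 0.12144503] [-13.90410663   3.93097503  11.63583994]
wrist index_line [185.3 168.2] 0.29 [ 0.3843 -0.0579  0.073 ]
(np.float64(2.645254820249559), np.float64(5.891847473839352), np.float64(4.322580645161295))
top beak [303.6 216.7] 0.39 [ 0.4961 -0.0212  0.077 ]
top collar_top [300.5 219.3] 0.6 [ 0.4895 -0.0121  0.073 ]
(np.float64(nan), np.float64(nan), np.float64(0.0))
scene beak [311.2 210.2] 0.61 [ 0.4805 -0.0242  0.077 ]
scene collar_top [305.6 206.1] 0.62 [ 0.509  -0.0222  0.073 ]
scene index_line [295.5 209.8] 0.66 [0.5126 0.0124 0.073 ]
(np.float64(1.366126660474071), np.float64(4.612719314063864), np.float64(7.387096774193552))h.py:45: RuntimeWarning: invalid value encountered in scalar divide
  ang=np.radians((k*w).sum()/w.sum()*.5)
```

Request:
play_rows([
  [0, [0, -0.0055, 0], [0, 0, 0]],
  [0, [0, -0.011, 0], [0, 0, 0]],
  [0, [0, -0.0165, 0], [0, 0, 0]],
  [0, [0, -0.022, 0], [0, 0, 0]],
  [0, [0, -0.028, 0], [0, 0, 0]],
  [0, [-0.0005, -0.034, 0], [0, 0, 0]],
  [0, [-0.0015, -0.0395, 0], [0, 0, 0]],
  [0, [-0.0035, -0.045, 0], [0, 0, 0]],
  [0, [-0.006, -0.0505, 0], [0, 0, 0]],
  [0, [-0.009, -0.055, 0], [0, 0, 0]],
  [0, [-0.013, -0.0595, 0], [0, 0, 0]],
  [0, [-0.0175, -0.0635, 0], [0, 0, 0]],
  [0, [-0.0225, -0.0665, 0], [0, 0, 0]],
  [0, [-0.0275, -0.069, 0], [0, 0, 0]],
  [0, [-0.033, -0.071, 0], [0, 0, 0]],
  [0, [-0.0385, -0.072, 0], [0, 0, 0]],
  [0, [-0.0445, -0.0725, 0], [0, 0, 0]],
  [0, [-0.0495, -0.0725, 0], [0, 0, 0]],
  [0, [-0.0545, -0.0725, 0], [0, 0, 0]],
  [0, [-0.0595, -0.0725, 0], [0, 0, 0]],
])

```text
clock: 10.55
ee_pos: [0.4912, -0.0795, 0.1212]
eef_rot: [-0.166, -3.128, 0.01]
contact_force: [-4.3, -26.8, 1.9]
gripper_width: 0.0005
gripper_force: 13.5
```

Run:
```python
from h import *
s=sensors.state(); print(s['ee_pos'],s['contact_force'])
for n in ('wrist','top','scene'): look('b_%s.png'%n,n,('beak','collar_top','index_line','block_face'))
```

```text
[ 0.49124913 -0.07950934  0.1211897 ] [ -4.26804823 -26.82708072   1.87109464]
wrist beak [453.8 213.3] 0.97 [ 0.4714 -0.0136  0.077 ]
wrist index_line [424.4 194.8] 0.57 [ 0.4618 -0.0261  0.073 ]
wrist block_face [182.9 223.9] 0.63 [ 0.4771 -0.1698  0.03  ]
top beak [303.8 223.9] 0.69 [ 0.4753 -0.0214  0.077 ]
top collar_top [301.8 219.5] 0.46 [ 0.4888 -0.0158  0.073 ]
top index_line [301.9 227.6] 0.78 [ 0.4654 -0.0156  0.073 ]
top block_face [353.5 221.4] 0.69 [ 0.4864 -0.1675  0.03  ]
scene beak [309.8 212.9] 0.87 [ 0.473  -0.0143  0.077 ]
scene collar_top [305.  208.8] 0.97 [ 0.4999 -0.0141  0.073 ]
```

Request:
play_rows([
  [0, [0, -0.012, 0], [0, 0, 0]],
  [0, [0, -0.012, 0], [0, 0, 0]],
  [0, [0, -0.012, -0.03], [0, 0, 0]],
  [0, [0, -0.012, -0.055], [0, 0, 0]],
  [0, [-0.0065, 0.03, -0.055], [0, 0, 0]],
  [0, [-0.0065, 0.07, -0.055], [0, 0, 0]],
  [0, [-0.0065, 0.11, -0.055], [0, 0, 0]],
  [0, [-0.0065, 0.131, -0.055], [0, 0, 0]],
  [0, [-0.0065, 0.131, -0.03], [0, 0, 0]],
  [0, [-0.0065, 0.131, 0], [0, 0, 0]],
  [0, [-0.0065, 0.131, 0], [0, 0, 0]],
  [0, [-0.0065, 0.126, 0], [0, 0, 0]],
  [0, [-0.0065, 0.121, 0], [0, 0, 0]],
  [0, [-0.0065, 0.117, 0], [0, 0, 0]],
  [0, [-0.0015, 0.117, 0], [0, 0, 0]],
  [0, [0.004, 0.117, 0], [0, 0, 0]],
  [0, [0.0095, 0.117, 0], [0, 0, 0]],
  [0, [0.015, 0.117, 0], [0, 0, 0]],
])

```text
clock: 12.8
ee_pos: [0.4961, 0.0457, 0.1243]
eef_rot: [0.165, 3.129, 0.011]
contact_force: [4.4, 15.6, -6.3]
gripper_width: 0.0007
gripper_force: 8.0
```

Request:
play_rows([
  [0, [0.005, 0, 0], [0, 0, 0]],
  [0, [0.01, -0.001, 0], [0, 0, 0]],
  [0, [0.0145, -0.0025, 0], [0, 0, 0]],
  [0, [0.0195, -0.0045, 0], [0, 0, 0]],
  [0, [0.0235, -0.007, 0], [0, 0, 0]],
  [0, [0.0275, -0.0095, 0], [0, 0, 0]],
  [0, [0.0315, -0.013, 0], [0, 0, 0]],
  [0, [0.035, -0.017, 0], [0, 0, 0]],
  [0, [0.0375, -0.021, 0], [0, 0, 0]],
  [0, [0.04, -0.025, 0], [0, 0, 0]],
  [0, [0.042, -0.03, 0], [0, 0, 0]],
  [0, [0.0435, -0.0345, 0], [0, 0, 0]],
  [0, [0.044, -0.0395, 0], [0, 0, 0]],
  [0, [0.0445, -0.0445, 0], [0, 0, 0]],
])

```text
clock: 13.97
ee_pos: [0.44, 0.0017, 0.1229]
eef_rot: [-0.169, -3.131, 0.001]
contact_force: [-17.0, 4.7, 14.4]
gripper_width: 0.0005
gripper_force: 8.8
```

Request:
play_rows([
  [0, [0, -0.0055, 0], [0, 0, 0]],
  [0, [0, -0.011, 0], [0, 0, 0]],
  [0, [0, -0.0165, 0], [0, 0, 0]],
  [0, [0, -0.022, 0], [0, 0, 0]],
  [0, [0, -0.028, 0], [0, 0, 0]],
  [0, [-0.0005, -0.034, 0], [0, 0, 0]],
  [0, [-0.0015, -0.0395, 0], [0, 0, 0]],
  [0, [-0.0035, -0.045, 0], [0, 0, 0]],
  [0, [-0.006, -0.0505, 0], [0, 0, 0]],
  [0, [-0.009, -0.055, 0], [0, 0, 0]],
  [0, [-0.013, -0.06, 0], [0, 0, 0]],
  [0, [-0.0175, -0.0645, 0], [0, 0, 0]],
  [0, [-0.0225, -0.0675, 0], [0, 0, 0]],
  [0, [-0.0275, -0.07, 0], [0, 0, 0]],
  [0, [-0.033, -0.072, 0], [0, 0, 0]],
  [0, [-0.0385, -0.0735, 0], [0, 0, 0]],
  [0, [-0.0445, -0.074, 0], [0, 0, 0]],
])

```text
clock: 15.38
ee_pos: [0.4775, -0.0781, 0.1229]
eef_rot: [-0.168, -3.132, 0.004]
contact_force: [-5.5, -14.8, 0.4]
gripper_width: 0.0004
gripper_force: 7.6
```

Run:
```python
from h import *
s=sensors.state(); print(s['ee_pos'],s['contact_force'])
for n in ('wrist','top','scene'): look('c_%s.png'%n,n,('beak','collar_top','index_line','block_face'))
```

```text
[ 0.47746826 -0.07812706  0.12292327] [ -5.54263051 -14.78199953   0.39625235]
wrist beak [449.8 237.2] 0.77 [ 0.4711 -0.0133  0.077 ]
wrist index_line [502.5 279.1] 0.82 [0.4999 0.0164 0.073 ]
wrist block_face [188.8 245.7] 0.62 [ 0.4799 -0.1686  0.03  ]
top collar_top [301.6 219.6] 0.53 [ 0.4885 -0.0152  0.073 ]
scene beak [303.8 205.2] 0.64 [ 0.5119 -0.0176  0.077 ]
scene collar_top [305.5 208.6] 0.62 [ 0.4998 -0.0159  0.073 ]
scene index_line [296.1 213.5] 0.87 [0.4978 0.0194 0.073 ]
```

Request:
play_rows([
  [0, [0, -0.012, 0], [0, 0, 0]],
  [0, [0, -0.012, 0], [0, 0, 0]],
  [0, [0, -0.012, -0.03], [0, 0, 0]],
  [0, [0.01, -0.012, -0.055], [0, 0, 0]],
  [0, [0.035, 0.015, -0.055], [0, 0, 0]],
  [0, [0.061, 0.04, -0.055], [0, 0, 0]],
  [0, [0.061, 0.054, -0.055], [0, 0, 0]],
  [0, [0.061, 0.054, -0.03], [0, 0, 0]],
  [0, [0.061, 0.054, 0], [0, 0, 0]],
  [0, [0.061, 0.054, 0], [0, 0, 0]],
  [0, [0.056, 0.054, 0], [0, 0, 0]],
  [0, [0.051, 0.054, 0], [0, 0, 0]],
  [0, [0.047, 0.054, 0], [0, 0, 0]],
  [0, [0.0445, 0.052, 0], [0, 0, 0]],
  [0, [0.0445, 0.046, 0], [0, 0, 0]],
  [0, [0.0435, 0.0365, 0], [0, 0, 0]],
  [0, [0.0405, 0.0285, 0], [0, 0, 0]],
  [0, [0.0365, 0.021, 0], [0, 0, 0]],
  [0, [0.0315, 0.0145, 0], [0, 0, 0]],
])

```text
clock: 17.72
ee_pos: [0.4477, -0.0593, 0.1225]
eef_rot: [-0.168, -3.131, 0.003]
contact_force: [-7.9, -2.9, -0.9]
gripper_width: 0.0006
gripper_force: 3.8
```

Run:
```python
from h import *
s=sensors.state(); print(s['ee_pos'],s['contact_force'])
for n in ('wrist','top','scene'): look('d_%s.png'%n,n,('index_line','block_face'))
```

```text
[ 0.44767328 -0.05927525  0.12253741] [-7.87869026 -2.85729509 -0.86370931]
wrist index_line [449.7 288.4] 0.98 [0.4719 0.0067 0.073 ]
wrist block_face [171.2 285.9] 0.71 [ 0.4777 -0.1687  0.03  ]
top block_face [355.5 225.3] 0.45 [ 0.4745 -0.1729  0.03  ]
scene index_line [304.7 217.1] 0.79 [0.47   0.0062 0.073 ]
scene block_face [304.5 206.8] 0.75 [ 0.5471 -0.0412  0.03  ]
```

Request:
play_rows([
  [0, [-0.0025, -0.0025, 0], [0, 0, 0]],
  [0, [-0.0055, -0.0045, 0], [0, 0, 0]],
  [0, [-0.0085, -0.0065, 0], [0, 0, 0]],
  [0, [-0.0115, -0.008, 0], [0, 0, 0]],
  [0, [-0.0145, -0.0095, 0], [0, 0, 0]],
  [0, [-0.0175, -0.011, 0], [0, 0, 0]],
  [0, [-0.0175, -0.011, 0], [0, 0, 0]],
])

```text
clock: 18.75
ee_pos: [0.464, -0.073, 0.1225]
eef_rot: [-0.168, -3.13, 0.005]
contact_force: [-6.9, -13.2, 0.3]
gripper_width: 0.0005
gripper_force: 7.1
```

Run:
```python
from h import *
s=sensors.state(); print(s['ee_pos'],s['contact_force'])
for n in ('wrist','top','scene'):
  o=look('e_%s.png'%n,n,('beak','index_line',))
  if 'index_line' in o:
    d=o['index_line'][:2]-[.4958,-.0165]; print((np.arctan2(d[1],d[0])-np.pi+.105+np.pi)%(2*np.pi)-np.pi)
  print(turn((.4958,-.0165),n,cv2.imread('pics/e_%s.png'%n)[:,:,::-1].copy(),yaw=-.105))
```

```text
[ 0.46398262 -0.07302286  0.12254309] [ -6.8974619  -13.24473186   0.26040072]
(np.float64(2.831254149917465), np.float64(6.077846803507258), np.float64(38.806451612903224))
top beak [304.1 223.1] 0.56 [ 0.4775 -0.0223  0.077 ]
(np.float64(4.621077491783011), np.float64(1.5844848381932182), np.float64(3.741935483870975))
scene beak [309.1 210.8] 0.55 [ 0.4819 -0.0175  0.077 ]
scene index_line [308.3 217.4] 0.88 [ 0.4628 -0.0021  0.073 ]
-0.30631376689660295
(np.float64(2.8550884389730284), np.float64(6.1016810925628215), np.float64(12.064516129032285))
```

Request:
play_rows([
  [0, [-0.002, -0.0005, 0], [0, 0, 0]],
  [0, [-0.004, -0.001, 0], [0, 0, 0]],
  [0, [-0.0065, -0.0015, 0], [0, 0, 0]],
  [0, [-0.0065, -0.0015, 0], [0, 0, 0]],
  [0, [-0.0045, -0.014, 0], [0, 0, 0]],
  [0, [-0.0045, -0.014, -0.04], [0, 0, 0]],
  [0, [-0.02, 0.005, -0.08], [0, 0, 0]],
  [0, [-0.04, 0.03, -0.11], [0, 0, 0]],
  [0, [-0.0525, 0.056, -0.128], [0, 0, 0]],
  [0, [-0.0525, 0.056, -0.128], [0, 0, 0]],
  [0, [-0.0525, 0.056, -0.128], [0, 0, 0]],
  [0, [-0.0525, 0.056, -0.128], [0, 0, 0]],
])

```text
clock: 20.2
ee_pos: [0.5249, -0.0203, 0.2511]
eef_rot: [0.165, 3.136, 0.001]
contact_force: [-0.4, -0.2, 0.4]
gripper_width: 0.0005
gripper_force: 0.0
```

Run:
```python
from h import *
s=sensors.state(); print(s['ee_pos'],s['qvel'].round(3))
o=look('f.png');im=cv2.imread('pics/f.png')
print(turn((.4958,-.0165),'wrist',im[:,:,::-1].copy(),yaw=-.105))
cv2.imwrite('pics/fc.png',cv2.resize(im[60:240,140:420],None,fx=2.8,fy=2.8,interpolation=2))
```

```text
[ 0.52486799 -0.02026725  0.2510766 ] [-0.01   0.01  -0.034 -0.004  0.009  0.   ]
wrist beak [323.7 136.3] 0.85 [ 0.4682 -0.0128  0.077 ]
wrist collar_top [320.  137.1] 0.67 [ 0.4687 -0.0162  0.073 ]
wrist index_line [322.4 123.6] 0.63 [ 0.4575 -0.0128  0.073 ]
wrist block_face [177.9 160.1] 0.97 [ 0.4789 -0.1674  0.03  ]
wrist stop_base [315.4 154.5] 0.83 [ 0.4921 -0.0241  0.    ]
(np.float64(2.9985108162682432), np.float64(6.245103469858036), np.float64(114.45161290322582))
```

View pics/fc.png

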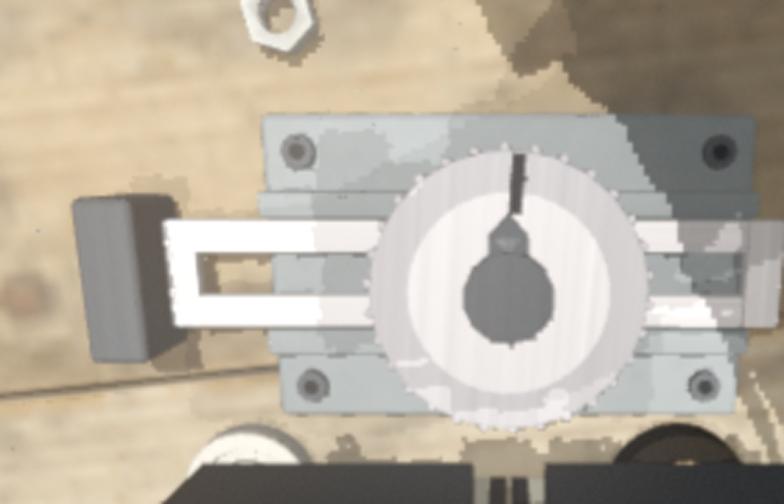

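The line (517,183) is about 0.06 rad short of the beak tip (508,215). The block hasn't moved. One fine nudge from the right side should finish it.

Request:
play_rows([
  [0, [0.02, -0.04, 0], [0, 0, 0]],
  [0, [0.0395, -0.0725, 0], [0, 0, 0]],
  [0, [0.0395, -0.0725, 0.04], [0, 0, 0]],
  [0, [0.0395, -0.0725, 0.08], [0, 0, 0]],
  [0, [0.0395, -0.0725, 0.12], [0, 0, 0]],
  [0, [0.0395, -0.0725, 0.128], [0, 0, 0]],
  [0, [0.0395, -0.0725, 0.128], [0, 0, 0]],
  [0, [0.0395, -0.068, 0.128], [0, 0, 0]],
  [0, [0.0395, -0.064, 0.128], [0, 0, 0]],
  [0, [0.0395, -0.061, 0.128], [0, 0, 0]],
  [0, [0.0395, -0.0595, 0.128], [0, 0, 0]],
  [0, [0.0395, -0.0595, 0.128], [0, 0, 0]],
  [0, [0.038, -0.0595, 0.128], [0, 0, 0]],
  [0, [0.0365, -0.0595, 0.128], [0, 0, 0]],
  [0, [0.0355, -0.0595, 0.128], [0, 0, 0]],
  [0, [0.0355, -0.0595, 0.128], [0, 0, 0]],
])

```text
clock: 21.83
ee_pos: [0.4811, -0.0783, 0.1239]
eef_rot: [-0.165, -3.133, 0.007]
contact_force: [-4.7, -23.2, 4.4]
gripper_width: 0.0008
gripper_force: 12.1
```

Run:
```python
from h import *
s=sensors.state(); print(s['ee_pos'],s['contact_force'])
for n in ('wrist','scene'):
  o=look('g_%s.png'%n,n,('beak','index_line',))
  print(turn((.4958,-.0165),n,cv2.imread('pics/g_%s.png'%n)[:,:,::-1].copy(),yaw=-.105))
```

```text
[ 0.48114944 -0.07826136  0.12393536] [ -4.73138112 -23.2138559    4.37681967]
wrist beak [448.9 229.6] 0.58 [ 0.4698 -0.0135  0.077 ]
wrist index_line [448.  209.2] 0.68 [ 0.4604 -0.0123  0.073 ]
(np.float64(2.985309806661973), np.float64(6.231902460251766), np.float64(156.1290322580645))
scene beak [311.9 213.1] 0.68 [ 0.4687 -0.019   0.077 ]
scene index_line [310.3 217.1] 0.57 [ 0.4605 -0.0078  0.073 ]
(np.float64(2.978440782791634), np.float64(6.225033436381427), np.float64(41.64516129032259))
```

Request:
play_rows([
  [0, [0, -0.013, 0], [0, 0, 0]],
  [0, [0, -0.013, 0], [0, 0, 0]],
  [0, [0, -0.013, -0.04], [0, 0, 0]],
  [0, [-0.015, 0.01, -0.08], [0, 0, 0]],
  [0, [-0.03, 0.04, -0.11], [0, 0, 0]],
  [0, [-0.0355, 0.0595, -0.128], [0, 0, 0]],
  [0, [-0.0355, 0.0595, -0.128], [0, 0, 0]],
  [0, [-0.0355, 0.0595, -0.128], [0, 0, 0]],
  [0, [-0.0355, 0.0595, -0.128], [0, 0, 0]],
])

```text
clock: 22.88
ee_pos: [0.5247, -0.0193, 0.2512]
eef_rot: [0.164, 3.136, 0.002]
contact_force: [-0.6, 0.2, -0.6]
gripper_width: 0.0003
gripper_force: 0.0
```

Run:
```python
from h import *
s=sensors.state(); print(s['ee_pos'],s['qvel'].round(3))
snap('wrist','h.png');im=cv2.imread('pics/h.png')
print(turn((.4958,-.0165),'wrist',im[:,:,::-1].copy(),yaw=-.105))
for f in ('f.png','h.png'):
  g=cv2.imread('pics/'+f).mean(2)
  for r in range(116,160,4):
    row=g[r,305:340]; k=np.where(row<row.max()-70)[0]; print(f,r,(k.mean()+305).round(2) if len(k) else None,len(k))
c=cv2.resize(im[105:215,265:375],None,fx=5,fy=5,interpolation=2); cv2.imwrite('pics/hc.png',c)
```

```text
[ 0.52471222 -0.01926628  0.25122269] [-0.017  0.019 -0.028 -0.001  0.007  0.003]
(np.float64(3.0090676700380956), np.float64(6.255660323627889), np.float64(114.25806451612902))
f.png 116 325.0 5
f.png 120 324.5 4
f.png 124 324.5 6
f.png 128 324.0 5
f.png 132 323.5 4
f.png 136 322.5 4
f.png 140 321.0 7
f.png 144 321.0 13
f.png 148 321.5 14
f.png 152 321.5 18
f.png 156 321.5 26
h.png 116 323.5 4
h.png 120 323.0 5
h.png 124 323.0 5
h.png 128 322.5 4
h.png 132 322.5 4
h.png 136 321.5 4
h.png 140 320.0 7
h.png 144 320.0 13
h.png 148 319.5 14
h.png 152 320.0 17
h.png 156 319.5 26
```

View pics/hc.png

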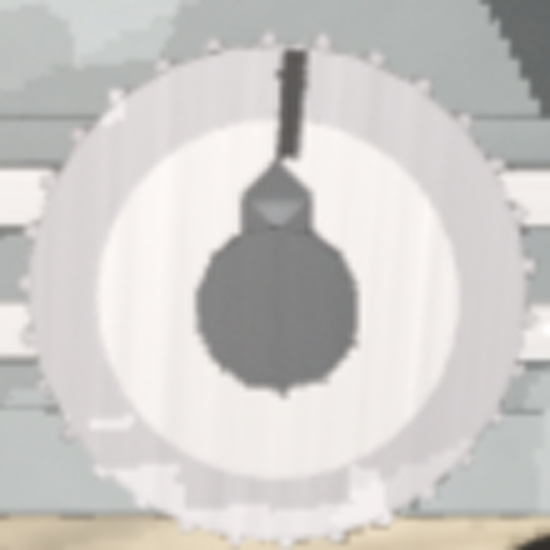

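The line (323.4) is still about 2.9 px right of the beak tip (320.5), so about 0.07 rad remains. Most of that nudge was lost to compliance, so I'll push further this time and read the angle while still in contact.

Request:
play_rows([
  [0, [0.02, -0.04, 0], [0, 0, 0]],
  [0, [0.0415, -0.0735, 0], [0, 0, 0]],
  [0, [0.0415, -0.0735, 0.04], [0, 0, 0]],
  [0, [0.0415, -0.0735, 0.08], [0, 0, 0]],
  [0, [0.0415, -0.0735, 0.12], [0, 0, 0]],
  [0, [0.0415, -0.0735, 0.129], [0, 0, 0]],
  [0, [0.0415, -0.0735, 0.129], [0, 0, 0]],
  [0, [0.0415, -0.069, 0.129], [0, 0, 0]],
  [0, [0.0415, -0.065, 0.129], [0, 0, 0]],
  [0, [0.0415, -0.062, 0.129], [0, 0, 0]],
  [0, [0.0415, -0.0605, 0.129], [0, 0, 0]],
  [0, [0.0415, -0.0605, 0.129], [0, 0, 0]],
  [0, [0.0395, -0.0605, 0.129], [0, 0, 0]],
  [0, [0.0375, -0.0605, 0.129], [0, 0, 0]],
  [0, [0.036, -0.0605, 0.129], [0, 0, 0]],
  [0, [0.0355, -0.0605, 0.129], [0, 0, 0]],
  [0, [0.0355, -0.0605, 0.129], [0, 0, 0]],
])

```text
clock: 24.35
ee_pos: [0.4819, -0.0787, 0.123]
eef_rot: [-0.165, -3.135, 0.006]
contact_force: [-3.1, -21.0, 3.9]
gripper_width: 0.0007
gripper_force: 10.5
```

```bash
cat > t.py <<'E'
from h import *
s=sensors.state(); print(s['ee_pos'],s['contact_force'])
for n in ('wrist','scene'): print(turn((.4958,-.0165),n,yaw=-.105))
E
python3 t.py
```

```text
[ 0.48189143 -0.07872976  0.12296257] [ -3.14674597 -21.00495566   3.94545835]
(np.float64(3.0579169546882725), np.float64(0.02132430109847938), np.float64(156.0))
(np.float64(3.058460628782219), np.float64(0.02186797519242578), np.float64(34.903225806451616))
```

Request:
play_rows([
  [0, [0, -0.013, 0], [0, 0, 0]],
  [0, [0, -0.013, 0], [0, 0, 0]],
  [0, [0, -0.013, -0.04], [0, 0, 0]],
  [0, [-0.015, 0.01, -0.08], [0, 0, 0]],
  [0, [-0.03, 0.04, -0.11], [0, 0, 0]],
  [0, [-0.0355, 0.0605, -0.128], [0, 0, 0]],
  [0, [-0.0355, 0.0605, -0.128], [0, 0, 0]],
  [0, [-0.0355, 0.0605, -0.128], [0, 0, 0]],
  [0, [-0.0355, 0.0605, -0.128], [0, 0, 0]],
])

```text
clock: 25.2
ee_pos: [0.5246, -0.0193, 0.25]
eef_rot: [0.164, 3.136, 0.002]
contact_force: [-0.3, -0.9, -0.4]
gripper_width: 0.0002
gripper_force: 0.0
```

Run:
```python
from h import *
s=sensors.state(); print(s['ee_pos'],s['clock'])
look('i.png',ts=('block_face',));im=cv2.imread('pics/i.png')
print(turn((.4958,-.0165),'wrist',im[:,:,::-1].copy(),yaw=-.105))
g=im.mean(2)
for r in range(116,160,4):
    row=g[r,305:340]; k=np.where(row<row.max()-70)[0]; print(r,(k.mean()+305).round(2),len(k))
c=cv2.resize(im[105:215,165:375],None,fx=3.8,fy=3.8,interpolation=2); cv2.imwrite('pics/ic.png',c)
# block outer-face top edge and rel for pushing
ex=np.array([np.cos(.105),-np.sin(.105)]);ey=np.array([np.sin(.105),np.cos(.105)])
C=np.array([.4958,-.0165])
for n,p in (('wrist',(177.9,160.1)),):
    d=pix2w(n,p,.03)[:2]-C; print('block stop frame',d@ex,d@ey)
p=C-.19*ey
print('hover',rel([*p,.2511],-.105))
```

```text
[ 0.52460348 -0.01927704  0.24998517] 25.2
wrist block_face [173.4 159.2] 0.7 [ 0.4774 -0.1708  0.03  ]
(np.float64(3.0897740666823466), np.float64(0.05318141309255342), np.float64(114.51612903225805))
116 320.0 5
120 320.0 5
124 320.0 5
128 320.0 5
132 320.0 5
136 319.5 4
140 320.0 7
144 320.0 13
148 320.0 15
152 320.5 16
156 320.0 25
block stop frame -0.0012109210982139099 -0.15080760958008224
hover (array([ 0.0284, -0.1893, -0.0022]), array([-0.0001, -0.0008, -0.0004]))
```

View pics/ic.png

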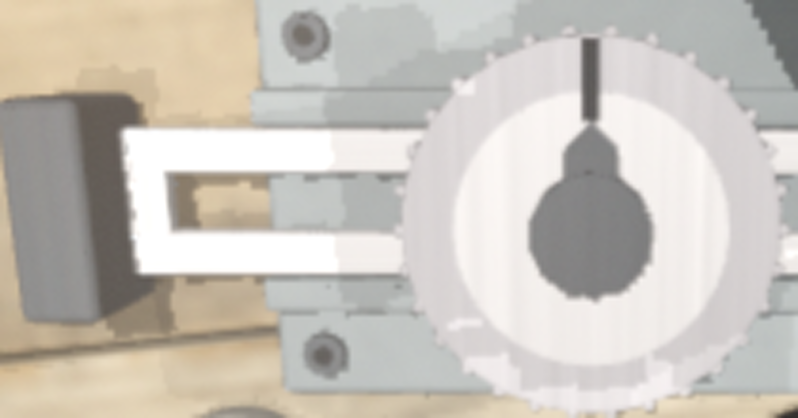

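The line (col 320.0) now sits exactly at the beak (col 320.0), and the block hasn't moved (left, about 37 mm out). Next I'll push the block.

Request:
play_rows([
  [0, [0.0285, -0.04, 0], [0, 0, 0]],
  [0, [0.0285, -0.08, 0], [0, 0, 0]],
  [0, [0.0285, -0.12, 0], [0, 0, 0]],
  [0, [0.0285, -0.16, 0], [0, 0, 0]],
  [0, [0.0285, -0.204, 0], [0, 0, 0]],
  [0, [0.0285, -0.204, 0], [0, 0, 0]],
  [0, [0.0285, -0.204, 0.04], [0, 0, 0]],
  [0, [0.0285, -0.204, 0.08], [0, 0, 0]],
  [0, [0.0285, -0.204, 0.12], [0, 0, 0]],
  [0, [0.0285, -0.204, 0.15], [0, 0, 0]],
  [0, [0.0285, -0.204, 0.15], [0, 0, 0]],
  [0, [0.0285, -0.195, 0.15], [0, 0, 0]],
  [0, [0.0285, -0.185, 0.15], [0, 0, 0]],
  [0, [0.0285, -0.175, 0.15], [0, 0, 0]],
  [0, [0.0285, -0.17, 0.15], [0, 0, 0]],
  [0, [0.0285, -0.165, 0.15], [0, 0, 0]],
  [0, [0.0285, -0.16, 0.15], [0, 0, 0]],
  [0, [0.0285, -0.155, 0.15], [0, 0, 0]],
  [0, [0.0285, -0.15, 0.15], [0, 0, 0]],
  [0, [0.0285, -0.15, 0.15], [0, 0, 0]],
])

```text
clock: 26.97
ee_pos: [0.4809, -0.1653, 0.0993]
eef_rot: [0.165, 3.137, 0.001]
contact_force: [0.3, -0.4, -0.5]
gripper_width: 0.0006
gripper_force: 0.0
```

Request:
play_rows([
  [0, [0, 0.003, 0], [0, 0, 0]],
  [0, [0, 0.006, 0], [0, 0, 0]],
  [0, [0, 0.009, 0], [0, 0, 0]],
  [0, [0, 0.012, 0], [0, 0, 0]],
  [0, [0, 0.015, 0], [0, 0, 0]],
  [0, [0, 0.018, 0], [0, 0, 0]],
  [0, [0, 0.018, 0], [0, 0, 0]],
])

```text
clock: 27.55
ee_pos: [0.4823, -0.1496, 0.0991]
eef_rot: [-0.164, -3.136, 0.004]
contact_force: [0.8, -18.2, 0.2]
gripper_width: 0.0006
gripper_force: 8.8
```

Request:
play_rows([
  [0, [0, 0.002, 0], [0, 0, 0]],
  [0, [0, 0.003, 0], [0, 0, 0]],
  [0, [0, 0.003, 0], [0, 0, 0]],
])

```text
clock: 27.8
ee_pos: [0.4823, -0.1491, 0.0992]
eef_rot: [-0.164, -3.135, 0.008]
contact_force: [2.5, -37.7, -2.4]
gripper_width: 0.0003
gripper_force: 18.9
```

Request:
play_rows([
  [0, [0, -0.015, 0], [0, 0, 0]],
  [0, [0, -0.035, 0], [0, 0, 0]],
  [0, [0, -0.035, 0], [0, 0, 0]],
  [0, [0, -0.035, -0.04], [0, 0, 0]],
  [0, [0, -0.035, -0.08], [0, 0, 0]],
  [0, [0, -0.035, -0.12], [0, 0, 0]],
  [0, [0, -0.035, -0.15], [0, 0, 0]],
  [0, [-0.03, 0, -0.15], [0, 0, 0]],
  [0, [-0.03, 0.04, -0.15], [0, 0, 0]],
  [0, [-0.03, 0.08, -0.15], [0, 0, 0]],
  [0, [-0.03, 0.08, -0.15], [0, 0, 0]],
  [0, [-0.03, 0.08, -0.15], [0, 0, 0]],
  [0, [-0.03, 0.08, -0.15], [0, 0, 0]],
])

```text
clock: 28.88
ee_pos: [0.521, -0.0681, 0.2489]
eef_rot: [-0.163, -3.137, -0.0]
contact_force: [-0.9, -0.2, 0.0]
gripper_width: 0.0003
gripper_force: 0.0
```

Run:
```python
from h import *
s=sensors.state(); print(s['ee_pos'],s['clock'],s['contact_force'])
look('j.png',ts=('block_face','index_line','beak'));im=cv2.imread('pics/j.png')
print(turn((.4958,-.0165),'wrist',im[:,:,::-1].copy(),yaw=-.105))
cv2.imwrite('pics/jc.png',cv2.resize(im[60:240,180:460],None,fx=2.8,fy=2.8,interpolation=2))
```

```text
[ 0.52099968 -0.06809923  0.24885829] 28.8833 [-0.86429625 -0.19612649  0.0218043 ]
wrist block_face [255.6 158.6] 0.85 [ 0.4828 -0.1343  0.03  ]
wrist index_line [372.9 124.7] 0.81 [ 0.46   -0.0177  0.073 ]
wrist beak [375.7 134.1] 0.57 [ 0.4681 -0.0166  0.077 ]
(np.float64(3.1013632930169046), np.float64(0.06477063942711148), np.float64(132.16129032258064))
```

View pics/jc.png

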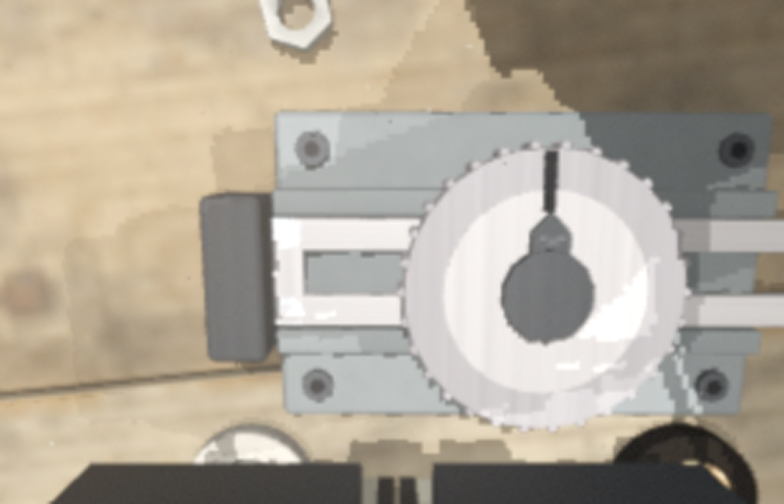

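The block (235,280 in the crop) sits home against the plate edge. The stiff stop confirms it: 3 mm more command moved it only 0.5 mm, and the force rose to 38 N. The index line is at the beak and the arm is clear, so I'm handing in.

```bash
python3 -c "
from cell import arm; print(arm.job_done())"
```

```text
the job is handed in; nothing more can be done
None
```

I rolled the collar anticlockwise until its index line was at the beak for the second time, then pushed the end block home against the base plate, and handed the job in at about 29 s with the arm clear; no verdict came back.

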